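# Stand the fallen parts bin back in its row

### The arm

A 6-joint arm with a two-finger parallel gripper is mounted at the origin on the work surface. World frame = base frame: x ahead of the robot, y to its left, z up, the work surface at z = 0. Lengths are in m, angles in degrees, forces in N, time in s.
With the tool pointing down it reaches from about 0.275 to 0.85 m from the base axis. Payload 19 kg.
Tool frame: the origin (TCP) lies where the fingers leave the gripper's body, on its centre line; the fingertips stand 73 mm ahead of it and the grasp point (between the pads) lies 54 mm ahead of it; z points along the fingers, y is the line along which they close (so a half turn about z gives the same grasp; the last joint's range is limited). The gripper opens to 85 mm and grips with 20 to 120 N. Pads are 22 mm wide; open, the fingers measure 114 mm over their backs; the gripper's body (76 mm by 85 mm) begins 54 mm behind the grasp point. The pads swing forward as they close: fully open they stand 13 mm farther back than shut.
Start: joints at [-72.25, 8.623, 82.357, -0, 89.026, -7.678], TCP at [0.247, -0.519, 0.304] pointing down, gripper open.
Joint ranges: [-160.23, 160.23], [-39.13, 120.54], [6.94, 153.29], [-79.49, 259.48], [9.18, 160.14], [-161.06, 161.06]. Speed limits (degrees/s): [108.29, 108.29, 127.2, 172.46, 172.46, 172.46].

### API

Orientations are given as a 3x3 rotation matrix whose columns are the frame's x, y, z axes.
In Python, from cell import arm, snapshot, calibration gives the robot as it stands. The module is installed in compiled form; this text tells all that it offers.
- The arm moves only by the tool move_arm, never from a script. Its argument "plan" is a list of rows, each a list of 3 entries, a list of its own where there are three numbers: the shift along the tool's x, y, z in mm, then the turn, a rotation vector about the tool's x, y, z in rad, then the opening, from 0 (shut) to 1 (fully open). A call has 1 to 10 rows; each row shifts and turns the commanded pose from where the row before left it, along the tool's axes as they then stand; what a row does not reach is not made up. A row lasts 1/8 s, in which the tool goes at most 62.5 mm and 10.7 degrees, less where a joint would pass 70% of its speed; a pose out of reach is approached as far as the arm can. A call with a gripper value outside its range is refused whole. The fingers move at their own pace and stop on an object; "force" is the grip in N (left out, the last holds). Time passes only in rows, so rows that do not move let the fingers close. It gives the time, the measured TCP pose, the force, the opening and the grip force at its end, in the units of the state.
- arm.observe(): the state, without advancing time (a new reading comes with each control period).
- snapshot(name): name is "scene" or "top"; returns the picture (420x560x3 uint8, red, green, blue); there is no depth.
- calibration(name): a dict with "fx", "fy", "cx", "cy" (pixels), "distortion" ([k1, k2, p1, p2, k3] as OpenCV has them; the pictures are not rectified), "rvec" (rotation vector, rad) and "tvec" (3), from world to camera coordinates, as OpenCV has them. Camera axes: x right, y down, z forward; pixel columns grow to the right and rows downward; lengths in m; the calibration is good to about 2 mm. A picture is of the moment at which its call begins. calibration takes no time and is no camera call.
- arm.job_done(): hands the job in; it is judged then, once.
The state is a dict: "time_s": time; "qpos": joint angles; "qvel": joint speeds; "joint_efforts": joint torques, N m; "tcp_pos": TCP position; "tcp_rot": TCP orientation; "force": force on the tool from outside, world axes, zero at the start; "ft_torque": the same for the moment, N m; "width": finger opening in m; "finger_force": force on a finger pad.
Only numpy, scipy, OpenCV 4.12 (cv2) and the standard library are available. Lean on these libraries where they do the work, as an engineer would, in place of code of your own. Each camera call takes 0.05 s, during which the arm holds its last target. There are 200 camera calls.

### The job

The orange parts bin has been knocked onto its side: push on its upper edge to tip it back upright on its base, then push it along the bench into the gap between the blue and the black bin until it stands squarely up against the aluminium rail. Only push it with the fingers, never lift or carry it, and leave the blue and black bins and everything else on the bench where they are.

Things in the scene. Friction and masses are not known exactly. Their poses are not given: they have to be found in the camera images.
- orange_bin: Fallen orange open bin, empty, 0.28-0.46 kg. Standing: 65 mm high, 115 deep, 110 wide; walls 4 mm, heavy 8 mm base, centre of mass about 20 mm above the underside. Lying on a side wall: 65 (x) x 110 (y) x 115 (z) mm. Origin: centre of its lying underside. Own axes then: z up, x from mouth (near the robot) to base (near the rail). Standing: own -x is up, own z points to the rail.
- heel (a point): Middle of the bottom edge about which the bin tips: at the start on the bench below the vertical base; once standing, the middle of the bottom edge nearest the robot. It stays on the bench throughout.
- toe (a point): Middle of the other bottom edge of the base, 115 mm from heel: at the start straight above heel; once standing, the middle of the bottom edge nearest the rail, which must come up against the rail.
- lip (a point): Middle of the mouth edge that is uppermost as the bin lies (115 mm above the bench, 65 mm from the base's underside). Pushed level here, along the bin's own +x, the bin tips about heel rather than slides; after about 20 degrees (45 mm of push) it passes its balance and falls onto its base by itself. The lip rises to 132 mm on the way.
- rail: Low aluminium stop rail fixed to the bench, 460 mm long, 20 mm thick, 30 mm high. Origin: middle of the foot of its long face towards the robot; own x points away from the robot, square to that face, y along the rail. The bin's place is at the middle of the rail, centred between blue and black bin.
- blue_bin: Same kind of bin in blue (65 high, 115 deep, 110 wide mm), full of steel parts, standing against the rail about 152 mm left or right of its middle. Origin: centre of its underside. The gap between blue and black bin is about 190 mm.
- black_bin: Same kind of bin in black, full of brass parts, standing against the rail on the other side of the gap. Origin: centre of its underside.
- grease_jar: White jar, 72 mm diameter, 75 mm high, a bystander. Origin: centre of its underside.
- oil_bottle: Red bottle with white cap, 52 mm diameter, 150 mm high, a bystander. Origin: centre of its underside.
- screwdriver: Screwdriver with green handle lying on the bench, a bystander. Own x runs from handle to tip.
- wrench: Steel wrench lying on the bench, a bystander. Own x runs along it.
- steel_bowl: Small steel bowl, 100 mm across, 35 mm high, a bystander. Origin: centre of its underside.

How it is judged (in metres and radians):
On the way:
1. the orange bin stands upright on its base (angle between orange_bin's own x axis and vertical above 3.02 rad and height (world z) of each of toe, heel below 0.01 m), for 0.2 s.
At the end, for the whole second after the job is handed in: The orange bin stands at rest on its base (within 7 degrees of upright), its rail-side bottom edge within 8 mm of the rail, square to it within 7 degrees, within 45 mm of the rail's middle; the blue and black bins have moved less than 15 mm and the other things less than 20 mm (angle between orange_bin's own x axis and vertical above 3.02 rad and height (world z) of each of toe, heel below 0.008 m and x of toe in the frame of rail between -0.008 and 0.006 m and y of toe in the frame of rail between -0.045 and 0.045 m and angle between the y axis of orange_bin and the y axis of rail, either way round below 0.12 rad and linear speed of orange_bin below 0.02 m/s and distance of each of blue_bin, black_bin from where it was at the start of the episode below 0.015 m and distance of each of grease_jar, oil_bottle, screwdriver, wrench, steel_bowl from where it was at the start of the episode below 0.02 m); the robot touches nothing.
It fails at once if the orange bin is lifted off the bench or tumbled another way (its tipping edge rises more than 15 mm) (height (world z) of heel above 0.015 m).
It fails at once if the blue or black bin is shoved more than 15 mm or tipped (distance of any of blue_bin, black_bin from where it was at the start of the episode above 0.015 m or angle between any of blue_bin, black_bin's own z axis and vertical above 0.2 rad).
It fails at once if another thing on the bench is moved more than 20 mm (distance of any of grease_jar, oil_bottle, screwdriver, wrench, steel_bowl from where it was at the start of the episode above 0.02 m).
It also fails if it takes over 40 s, if anything falls off the work surface, if the arm or the gripper's body presses on something with over 40 N, if the wrist force passes 120 N, or if a joint passes its speed limit or range.

## Working session

There is one attempt and no reset: what is moved stays moved. The work goes in short steps, Python scripts to look and compute and a tool call to move; the robot and the scene stay as the last step left them, time stands still between calls to the robot, and variables do not carry over. Pictures are saved under pics/ and viewed, at most 10 in all, crops included, and the job is handed in when it is done.

Besides the shell and the picture viewer there is one more tool, called after "Call:" as a command line: name --argument value ..., lists and objects as JSON in quotes. move_arm: Moves the arm, as the interface text tells. Its arguments: {"type":"object","properties":{"plan":{"type":"array"},"force":{"type":"number"}},"required":["plan"]}

```bash
mkdir -p pics
python3 - <<'E'
from cell import arm, snapshot, calibration
import cv2,numpy as np
for n in("scene","top"):
    cv2.imwrite(f"pics/{n}0.png",snapshot(n)[:,:,::-1]); c=calibration(n)
    R=cv2.Rodrigues(np.array(c["rvec"],float))[0]; print(n,c["fx"],c["distortion"],-R.T@np.array(c["tvec"]).ravel(),R.round(2).tolist())
s=arm.observe();print(s["time_s"],s["tcp_pos"],np.round(s["tcp_rot"],3).tolist(),s["width"])
E
```

```text
scene 411.1928937627827 [0.00280712 0.         0.         0.         0.        ] [ 1.15112116 -0.43016483  1.13431121] [[0.53, 0.85, 0.02], [0.69, -0.42, -0.6], [-0.5, 0.33, -0.8]]
top 467.55835625037855 [0.0417854 0.        0.        0.        0.       ] [0.40606237 0.00458661 1.42830586] [[-0.01, -1.0, 0.0], [-1.0, 0.01, -0.07], [0.07, -0.0, -1.0]]
0.1 [ 0.24683716 -0.5191709   0.30335917] [[0.903, 0.429, -0.0], [0.429, -0.903, 0.001], [0.0, -0.001, -1.0]] 0.08538947826870788
```

View pics/scene0.png

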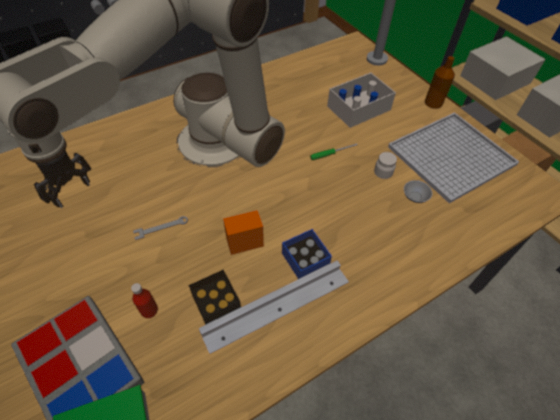

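View pics/top0.png

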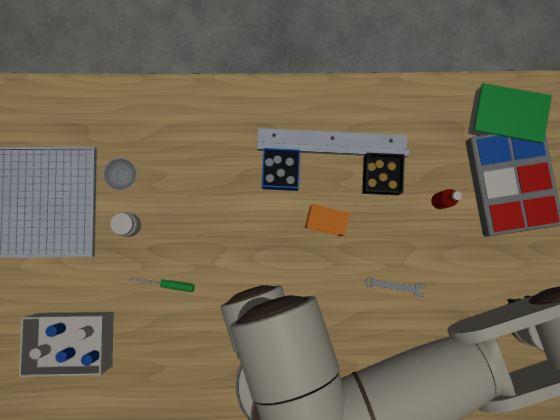

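The scene view shows the orange bin lying at (244,232). The top view shows its upper wall at (328,220), the blue bin at (281,170), the black bin at (383,173) and the rail along rows 130–150. The bottle is at (446,199). Next I measure them.

```bash
cat > h.py <<'E'
from cell import arm, snapshot, calibration
import cv2,numpy as np
def ray(n,px,z):
    c=calibration(n);K=np.array([[c["fx"],0,c["cx"]],[0,c["fy"],c["cy"]],[0,0,1.]])
    u=cv2.undistortPoints(np.array(px,float).reshape(-1,1,2),K,np.array(c["distortion"],float)).reshape(-1,2)
    R=cv2.Rodrigues(np.array(c["rvec"],float))[0];o=-R.T@np.array(c["tvec"],float).ravel()
    d=np.c_[u,np.ones(len(u))]@R
    return (o+d*((z-o[2])/d[:,2])[:,None])
def mask(im,lo,hi):
    m=cv2.inRange(cv2.cvtColor(im,cv2.COLOR_RGB2HSV),lo,hi)
    n,l,s,_=cv2.connectedComponentsWithStats(m);return (l==1+s[1:,4].argmax()).astype(np.uint8)*255
def orange(im): return mask(im,(3,170,90),(14,255,255))
def rect(m): return cv2.minAreaRect(cv2.findContours(m,0,1)[0][0])
E
python3 - <<'E'
from h import *
im=snapshot("top")
m=orange(im);r=rect(m);print("orange",r,m.sum()//255)
p=ray("top",cv2.boxPoints(r),.115);print(p.round(4).tolist(),p.mean(0))
hsv=cv2.cvtColor(im,cv2.COLOR_RGB2HSV)
b=mask(im,(108,120,50),(125,255,255)); b[:, :240]=0
for n,roi in(("blue",hsv[140:200,250:310]),):
    mm=np.zeros(b.shape,np.uint8);mm[145:195,255:305]=cv2.inRange(hsv[145:195,255:305],(108,120,40),(125,255,255))
    r=rect(cv2.morphologyEx(mm,3,np.ones((25,25))));print(n,r,ray("top",cv2.boxPoints(r),.065).round(4).tolist())
k=np.zeros(b.shape,np.uint8);k[150:200,355:410]=cv2.inRange(hsv[150:200,355:410],(0,0,0),(180,255,55))
r=rect(cv2.morphologyEx(k,3,np.ones((25,25))));print("black",r,ray("top",cv2.boxPoints(r),.065).round(4).tolist())
cr=cv2.resize(im[115:245,250:415],None,fx=4.6,fy=4.6,interpolation=cv2.INTER_CUBIC)
cv2.imwrite("pics/crop1.png",cr[:,:,::-1])
E
```

```text
orange ((327.3235778808594, 220.20591735839844), (39.04823303222656, 24.496097564697266), 14.03624439239502) 743
[[0.4633, -0.0618, 0.115], [0.5302, -0.0794, 0.115], [0.5026, -0.1857, 0.115], [0.4358, -0.1678, 0.115]] [ 0.48296084 -0.12366977  0.115     ]
blue ((280.60748291015625, 168.74322509765625), (37.053253173828125, 40.620643615722656), 2.726310968399048) [[0.5816, 0.0642, 0.065], [0.7019, 0.0579, 0.065], [0.6958, -0.0512, 0.065], [0.5755, -0.0443, 0.065]]
black ((382.9315490722656, 173.64297485351562), (40.63140869140625, 40.839561462402344), 2.385944128036499) [[0.5643, -0.2307, 0.065], [0.6851, -0.2379, 0.065], [0.6789, -0.357, 0.065], [0.5583, -0.3491, 0.065]]
```

View pics/crop1.png

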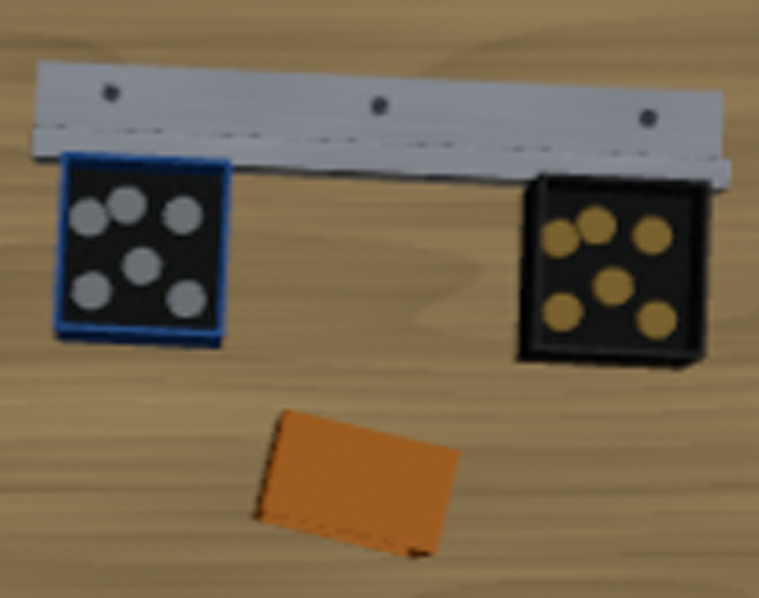

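The crop shows the rail's near top edge running from (33,158) to (730,189) in crop pixels. The orange bin is about 12° out of square with it and the gap is clear.

```bash
cat >> h.py <<'E'
e=ray("top",[[257.2,149.3],[408.7,156.1]],.03)[:,:2]
mid=e.mean(0);ry=(e[0]-e[1])/np.linalg.norm(e[0]-e[1]);rx=np.array([ry[1],-ry[0]])
def inrail(p): p=np.asarray(p)[...,:2]-mid; return np.stack([p@rx,p@ry],-1)*1000
E
python3 -c "
from h import *
print(e,mid,np.linalg.norm(e[0]-e[1]),rx,np.degrees(np.arctan2(rx[1],rx[0])))
print(inrail([[0.4633,-0.0618],[0.5302,-0.0794],[0.5026,-0.1857],[0.4358,-0.1678],[.5755,-.0443],[.5643,-.2307]]).round(1))"
```

```text
[[ 0.70433234  0.07703604]
 [ 0.67966331 -0.3800403 ]] [ 0.69199782 -0.15150213] 0.45774157421465245 [ 0.99854672 -0.05389292] -3.0893333899385342
[[-233.2   77.2]
 [-165.4   63.3]
 [-187.3  -44.4]
 [-254.9  -30.1]
 [-122.1  100.8]
 [-123.2  -86. ]]
```

Call:
move_arm --plan '[[[32,-30,0],[0,0,0],0.5],[[32,-30,0],[0,0,0],0.5],[[32,-30,0],[0,0,0],0.5],[[32,-31,0],[0,0,0],0.5],[[32,-31,0],[0,0,0],0.5],[[32,-31,0],[0,0,0],0.5],[[33,-31,0],[0,0,0],0.5],[[33,-31,0],[0,0,0],0.5],[[33,-30,0],[0,0,0],0.5],[[33,-30,0],[0,0,0],0.5]]'

```text
time_s: 1.4
tcp_pos: [0.4088, -0.1033, 0.3039]
tcp_rot: [[0.903, 0.429, 0.0], [0.429, -0.903, -0.0], [0.0, 0.0, -1.0]]
force: [0.3, -0.3, 0.9]
width: 0.0425
finger_force: 0.0
```

Call:
move_arm --plan '[[[0,0,0],[0,0,0.175],0.5],[[0,0,0],[0,0,0.175],0.5],[[0,0,0],[0,0,0.175],0.5],[[0,0,0],[0,0,0.175],0.5],[[0,0,0],[0,0,0],0.5]]'

```text
time_s: 2.02
tcp_pos: [0.4085, -0.1047, 0.3038]
tcp_rot: [[0.968, -0.253, -0.0], [-0.253, -0.968, 0.0], [-0.0, -0.0, -1.0]]
force: [0.7, -0.0, -0.1]
width: 0.0429
finger_force: 0.0
```

Call:
move_arm --plan '[[[0,0,45],[0,0,0],0.5],[[0,0,45],[0,0,0],0.5],[[0,0,48],[0,0,0],0.5],[[10,0,0],[0,0,0],0.5],[[8,0,0],[0,0,0],0.5],[[5,0,0],[0,0,0],0.5],[[4,0,0],[0,0,0],0.5],[[4,0,0],[0,0,0],0.5],[[0,0,0],[0,0,0],0.5]]'

```text
time_s: 3.15
tcp_pos: [0.4387, -0.1126, 0.1661]
tcp_rot: [[0.967, -0.253, 0.0], [-0.253, -0.967, 0.0], [0.0, -0.0, -1.0]]
force: [0.3, -0.7, -0.7]
width: 0.0424
finger_force: 0.0
```

Call:
move_arm --plan '[[[4,0,0],[0,0,0],0.5],[[4,0,0],[0,0,0],0.5],[[4,0,0],[0,0,0],0.5],[[4,0,0],[0,0,0],0.5],[[4,0,0],[0,0,0],0.5]]'

```text
time_s: 3.78
tcp_pos: [0.4581, -0.1177, 0.1659]
tcp_rot: [[0.967, -0.253, -0.0], [-0.253, -0.967, 0.0], [-0.0, -0.0, -1.0]]
force: [-0.3, -0.7, 0.4]
width: 0.0429
finger_force: 0.1
```

Run:
```python
from h import *
a=snapshot("scene")[170:300,160:340];b=snapshot("top")[120:250,250:430]
cv2.imwrite("pics/c2.png",cv2.resize(np.vstack([a,b]),None,fx=2.3,fy=2.3)[:,:,::-1])
```

```text
(no output)
```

View pics/c2.png

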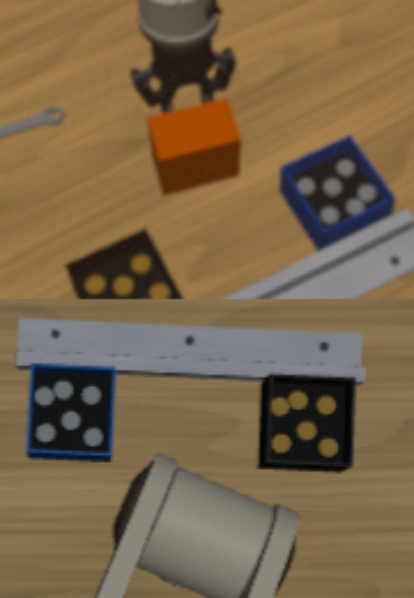

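The scene crop shows the fingers just behind the bin's mouth, with the bin still about vertical. I push on.

Call:
move_arm --plan '[[[4,0,0],[0,0,0],0.5],[[4,0,0],[0,0,0],0.5],[[4,0,0],[0,0,0],0.5],[[4,0,0],[0,0,0],0.5],[[4,0,0],[0,0,0],0.5]]'

```text
time_s: 4.5
tcp_pos: [0.4775, -0.1228, 0.1659]
tcp_rot: [[0.967, -0.253, -0.0], [-0.253, -0.967, 0.0], [-0.0, -0.0, -1.0]]
force: [0.4, 0.0, -0.1]
width: 0.0424
finger_force: 0.0
```

Run:
```python
from h import *
a=snapshot("scene")
for im in (cv2.imread("pics/scene0.png")[:,:,::-1],a):
    m=orange(np.ascontiguousarray(im));ys,xs=np.where(m);print(xs.min(),xs.max(),ys.min(),ys.max(),len(xs))
cv2.imwrite("pics/c3.png",cv2.resize(a[170:300,160:340],None,fx=4,fy=4)[:,:,::-1])
```

```text
223 263 210 253 1359
227 272 229 270 1329
```

View pics/c3.png

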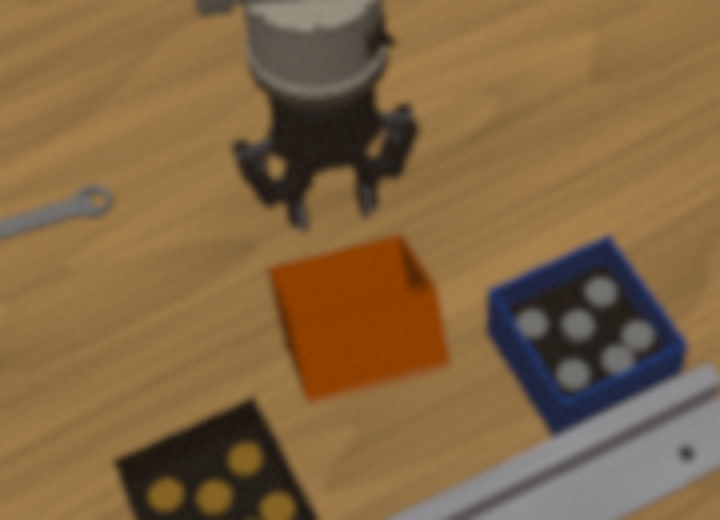

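The bin now stands upright with its mouth up and the fingers are clear of it. I back off and measure.

Call:
move_arm --plan '[[[-30,0,0],[0,0,0],0.5],[[-40,0,0],[0,0,0],0.5],[[0,0,0],[0,0,0],0.5]]'

```text
time_s: 4.92
tcp_pos: [0.4079, -0.1044, 0.166]
tcp_rot: [[0.967, -0.254, -0.0], [-0.254, -0.967, 0.0], [-0.0, -0.0, -1.0]]
force: [1.3, 0.7, 0.7]
width: 0.0429
finger_force: 0.0
```

```bash
cat > look.py <<'E'
from h import *
import sys
a=snapshot("scene");b=snapshot("top")
c=np.vstack([a[180:310,180:330],b[130:260,250:400]])
cv2.imwrite(sys.argv[1],cv2.resize(c,None,fx=2.3,fy=2.3)[:,:,::-1]);np.save("a.npy",a);np.save("b.npy",b)
for n,im in(("scene",a),("top",b)):
    m=orange(im);cnt=max(cv2.findContours(m,0,1)[0],key=cv2.contourArea)
    h=cv2.convexHull(cnt);q=cv2.approxPolyDP(h,2.5,True).reshape(-1,2);print(n,q.tolist())
    print(" z65",inrail(ray(n,q,.065)).round(0).tolist());print(" z0",inrail(ray(n,q,0)).round(0).tolist())
E
python3 look.py pics/c4.png
```

```text
scene [[263, 237], [274, 266], [274, 277], [240, 286], [230, 246]]
 z65 [[-159.0, 58.0], [-53.0, 39.0], [-21.0, 22.0], [-41.0, -77.0], [-178.0, -46.0]]
 z0 [[-198.0, 77.0], [-85.0, 57.0], [-51.0, 39.0], [-73.0, -67.0], [-217.0, -33.0]]
top [[320, 166], [355, 174], [347, 211], [311, 203]]
 z65 [[-48.0, 40.0], [-67.0, -64.0], [-178.0, -45.0], [-159.0, 61.0]]
 z0 [[-37.0, 35.0], [-57.0, -74.0], [-172.0, -53.0], [-152.0, 58.0]]
```

View pics/c4.png

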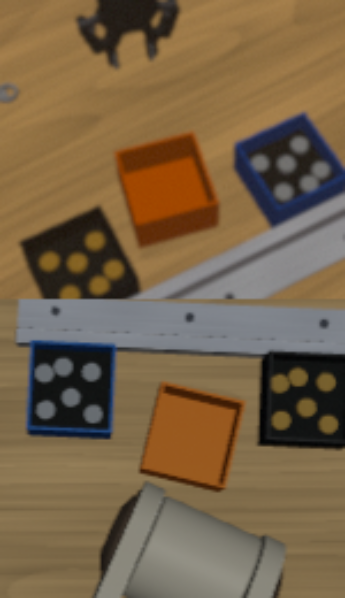

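Both views show the bin upright, 10° clockwise of square. Its far edge is about 57 mm from the rail and it is nearly centred. Next I lower the fingers behind its near wall.

Call:
move_arm --plan '[[[0,0,37],[0,0,0],0.75],[[0,0,37],[0,0,0],0.75],[[30,0,0],[0,0,0],0.75],[[30,0,0],[0,0,0],0.75],[[20,0,0],[0,0,0],0.75],[[12,0,0],[0,0,0],0.75],[[6,0,0],[0,0,0],0.75],[[6,0,0],[0,0,0],0.75],[[0,0,0],[0,0,0],0.75]]'

```text
time_s: 6.15
tcp_pos: [0.5101, -0.1313, 0.0919]
tcp_rot: [[0.967, -0.253, 0.0], [-0.253, -0.967, 0.0], [-0.0, -0.0, -1.0]]
force: [0.3, -0.1, 0.4]
width: 0.0637
finger_force: 0.0
```

```bash
python3 look.py pics/c5.png; python3 -c "
from h import *
s=arm.observe();print(inrail(s['tcp_pos']))"
```

```text
scene [[264, 237], [274, 266], [274, 277], [241, 287], [230, 246]]
 z65 [[-158.0, 61.0], [-53.0, 39.0], [-21.0, 22.0], [-37.0, -76.0], [-178.0, -46.0]]
 z0 [[-196.0, 80.0], [-85.0, 57.0], [-51.0, 39.0], [-68.0, -65.0], [-217.0, -33.0]]
top [[354, 182], [319, 170], [320, 166], [354, 174]]
 z65 [[-91.0, -62.0], [-60.0, 42.0], [-48.0, 40.0], [-68.0, -61.0]]
 z0 [[-82.0, -72.0], [-49.0, 37.0], [-37.0, 35.0], [-57.0, -71.0]]
[-182.98453474   10.4158034 ]
```

Call:
move_arm --plan '[[[6,0,0],[0,0,0],0.75],[[5,0,0],[0,0,-0.025],0.75],[[5,0,0],[0,0,-0.025],0.75],[[5,0,0],[0,0,-0.025],0.75],[[5,0,0],[0,0,-0.025],0.75],[[5,0,0],[0,0,-0.025],0.75],[[5,0,0],[0,0,-0.025],0.75],[[5,0,0],[0,0,-0.025],0.75],[[5,0,0],[0,0,-0.025],0.75],[[0,0,0],[0,0,0],0.75]]'

```text
time_s: 7.5
tcp_pos: [0.5557, -0.1395, 0.0919]
tcp_rot: [[0.998, -0.056, 0.0], [-0.056, -0.998, 0.0], [0.0, -0.0, -1.0]]
force: [0.0, -0.3, -0.6]
width: 0.0642
finger_force: 0.0
```

```bash
python3 look.py pics/c6.png; python3 -c "
from h import *
s=arm.observe();print(inrail(s['tcp_pos']))"
```

```text
scene [[268, 246], [286, 273], [286, 282], [253, 298], [239, 272], [237, 259]]
 z65 [[-123.0, 56.0], [-16.0, 59.0], [10.0, 45.0], [9.0, -61.0], [-84.0, -60.0], [-126.0, -47.0]]
 z0 [[-159.0, 75.0], [-45.0, 78.0], [-18.0, 63.0], [-19.0, -50.0], [-118.0, -49.0], [-163.0, -34.0]]
top [[350, 161], [332, 154], [350, 154]]
 z65 [[-30.0, -48.0], [-11.0, 6.0], [-9.0, -47.0]]
 z0 [[-17.0, -57.0], [2.0, -1.0], [5.0, -56.0]]
[-137.07167545    4.6754837 ]
```

View pics/c6.png

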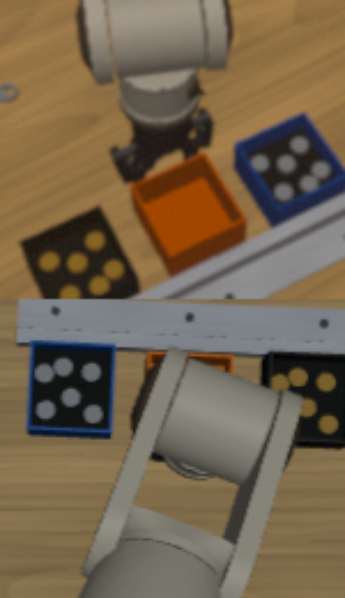

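The bin is now square and centred in the gap, about 10 mm short of the rail. I push gently on to contact.

Call:
move_arm --plan '[[[3,0,0],[0,0,0],0.75],[[2,0,0],[0,0,0],0.75],[[2,0,0],[0,0,0],0.75],[[1,0,0],[0,0,0],0.75],[[0,0,0],[0,0,0],0.75]]'

```text
time_s: 8.22
tcp_pos: [0.5633, -0.14, 0.0919]
tcp_rot: [[0.998, -0.056, 0.0], [-0.056, -0.998, 0.0], [0.0, -0.0, -1.0]]
force: [-1.9, 0.0, 0.1]
width: 0.0638
finger_force: 0.0
```

Call:
move_arm --plan '[[[1,0,0],[0,0,0],0.75],[[1,0,0],[0,0,0],0.75],[[0,0,0],[0,0,0],0.75]]'

```text
time_s: 8.6
tcp_pos: [0.5653, -0.1401, 0.0919]
tcp_rot: [[0.998, -0.056, 0.0], [-0.056, -0.998, 0.0], [0.0, -0.0, -1.0]]
force: [-2.6, -0.2, 0.1]
width: 0.0641
finger_force: 0.0
```

Call:
move_arm --plan '[[[1,0,0],[0,0,0],0.75],[[1,0,0],[0,0,0],0.75],[[0,0,0],[0,0,0],0.75]]'

```text
time_s: 8.98
tcp_pos: [0.5669, -0.1402, 0.0918]
tcp_rot: [[0.998, -0.056, -0.001], [-0.056, -0.998, 0.0], [-0.001, -0.0, -1.0]]
force: [-8.6, 0.9, 2.4]
width: 0.064
finger_force: 0.0
```

The force has risen to 8.6 N, so the bin is against the rail. I back off, rise and check.

Call:
move_arm --plan '[[[-8,0,0],[0,0,0],0.75],[[-30,0,0],[0,0,0],0.75],[[-40,0,0],[0,0,0],0.75],[[-40,0,-20],[0,0,0],0.75],[[-40,0,-40],[0,0,0],0.75],[[0,0,-50],[0,0,0],0.75],[[0,0,0],[0,0,0],0.75]]'

```text
time_s: 9.85
tcp_pos: [0.4102, -0.1319, 0.2057]
tcp_rot: [[0.998, -0.057, 0.007], [-0.057, -0.998, -0.003], [0.007, 0.003, -1.0]]
force: [0.5, -0.4, -0.4]
width: 0.0638
finger_force: 0.0
```

```bash
python3 look.py pics/c7.png; python3 -c "
from h import *
print(arm.observe()['tcp_pos'])"
```

```text
scene [[270, 249], [288, 282], [253, 298], [238, 263]]
 z65 [[-110.0, 57.0], [13.0, 50.0], [9.0, -61.0], [-112.0, -50.0]]
 z0 [[-146.0, 75.0], [-15.0, 68.0], [-19.0, -50.0], [-148.0, -38.0]]
top [[350, 151], [349, 189], [312, 187], [315, 150]]
 z65 [[0.0, -47.0], [-113.0, -48.0], [-112.0, 61.0], [-2.0, 56.0]]
 z0 [[14.0, -56.0], [-104.0, -57.0], [-103.0, 57.0], [12.0, 52.0]]
[ 0.40941333 -0.13133328  0.20219313]
```

View pics/c7.png

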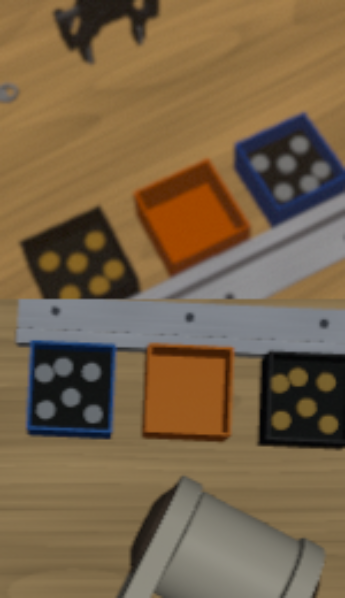

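The bin stands square against the rail, its far edge about 1 mm from it and within 5 mm of the middle. The neighbouring bins have not moved, and the robot is clear.

```bash
python3 -c "
from cell import arm
print(arm.job_done())"
```

```text
the job is handed in; nothing more can be done
None
```

I tipped the orange bin upright and pushed it square against the rail, about 5 mm off the rail's middle in the final camera check; the job is handed in, but no verdict came back.

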